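Issue a bracket from the tray under the stock rack

TASK

Issue the hat-shaped bracket from the stores: slide the black parts tray out of the low rack by its fin until the bracket is completely clear of the wire deck, lift the bracket out of its recess and set it down gently (do not drop it) on its two feet in the issue box (the only empty cardboard box), then slide the tray back fully home against the rack's back stop. Keep the tray flat on the bench and the flat strap in its recess, and leave everything else on the bench where it is.

Things in the scene. Friction and masses are not known exactly. Their poses are not given: they have to be found in the camera images.
- rack: Low dark steel rack fixed on the bench, 200 deep x 170 mm wide. Origin: on the bench, middle of its open mouth, which faces the robot; +x points into the bay. Bay 157 mm wide between 30 mm high guides; back stop face at x = 180 mm. Wire deck over x = 0 to 200 mm: underside 61, top 71 mm above the bench; small boxes on it from x = 130 mm on, up to 95 mm high.
- tray: Loose black moulded tray on the bench in the bay, 200 (x) x 150 (y) x 20 mm, 0.4 kg. Origin: centre of underside, +x into the bay; fully home (rear end on the back stop) it is 80 mm inside the mouth. Recesses 45 (x) x 125 (y) mm, floor 6 mm above the underside, at x = -55 mm (bracket) and +30 mm (strap). Upright grip fin in front, 12 mm thick (y), x = -100 to -176 mm, 6 to 42 mm high.
- tray_grip (a point): Point to grip on the tray's fin: 145 mm in front of the tray's origin, on its mid-plane, 32 mm above its underside. Its axes are the tray's.
- bracket: Formed steel hat-section bracket, 40 (x) x 120 (y) x 45 mm high, about 0.25 kg, on its two feet in the tray's front recess. Origin: centre of its underside (plane of the feet), z up. The raised hat in the middle is 46 mm wide (y), 40 mm deep (x) and 45 mm high; flat 5 mm thick feet reach out to y = +-60 mm.
- strap: Flat steel strap 40 (x) x 120 (y) x 10 mm lying in the tray's rear recess, where it stays. Origin: centre of its underside.
- issue_box: Empty open cardboard box, 210 (x) x 170 (y) x 50 mm high, walls and floor 5 mm thick, to the left or right of the tray's path. Origin: centre of its underside. Loose, 0.6 kg.
- stock_box: Open cardboard box 200 x 150 x 70 mm packed full of small cartons that stick out to about 90 mm; leave alone. Origin: centre of its underside. On the other side of the tray's path from the issue box.
- jar: Pale jar with a cap, 56 mm in diameter, 85 mm high, standing close to the rack's left side; leave alone. Origin: centre of its underside.
- tape_roll: Cardboard ring, 84 mm in diameter, 30 mm high, lying close to the rack's right side; leave alone. Origin: centre of its underside.
- carton: Closed carton 100 x 130 x 60 mm; leave alone. Origin: centre of its underside.
- pot: Grey plastic open pot, 90 mm in diameter, 80 mm high; leave alone. Origin: centre of its underside.
There are look-alikes about, which are no part of the job. What is shaped like the bracket but pink or yellow is not meant.

How it is judged (in metres and radians):
On the way, in this order (a step that is already met when the one before it is completed fails the run):
1. the tray is slid out until the bracket, still in its recess, is wholly in front of the deck (x of bracket in the frame of rack below -0.021 m and z of bracket in the frame of tray below 0.012 m), for 0.1 s.
2. the bracket stands on its feet on the floor of the issue box, released (x of bracket in the frame of issue_box between -0.1 and 0.1 m and y of bracket in the frame of issue_box between -0.08 and 0.08 m and z of bracket in the frame of issue_box between 0 and 0.012 m and angle between bracket's own z axis and vertical below 0.12 rad and linear speed of bracket below 0.03 m/s and contact force between the fingers and bracket below 0.1 N), for 0.2 s.
At the end, for the whole second after the job is handed in: The bracket stands released and at rest on its two feet on the issue box's floor (within 0.12 rad of level); the tray is home: within 10 mm of the back stop, flat and at rest, with the strap in its recess (all of step 2 and x of tray in the frame of rack above 0.07 m and angle between tray's own z axis and vertical below 0.05 rad and linear speed of tray below 0.03 m/s and x of strap in the frame of tray between 0.02 and 0.04 m and z of strap in the frame of tray below 0.012 m); the robot touches nothing.
It fails at once if the bracket is dropped: it falls freely from more than about 20 mm (faster than 0.6 m/s with no finger on it) (linear speed of bracket above 0.6 m/s and contact force between the fingers and bracket below 0.05 N).
It fails at once if the tray is tipped by more than 0.2 rad or lifted by more than 20 mm (angle between tray's own z axis and vertical above 0.2 rad or height (world z) of tray above 0.02 m).
It fails at once if another thing on the bench (or the issue box) is shifted by more than 30 mm (distance of any of stock_box, issue_box, jar, tape_roll, carton, pot from where it was at the start of the episode above 0.03 m).
It also fails if it takes over 64 s, if anything falls off the work surface, if the arm or the gripper's body presses on something with over 40 N, if the wrist force passes 120 N, or if a joint passes its speed limit or range.

ROBOT

A 6-joint arm with a two-finger parallel gripper is mounted at the origin on the work surface. World frame = base frame: x ahead of the robot, y to its left, z up, the work surface at z = 0. Lengths are in mm, angles in rad, forces in N, time in s.
With the tool pointing down it reaches from about 425 to 950 mm from the base axis. Payload 3.5 kg.
Tool frame: the origin (TCP) lies at the very end of the fingers, on their centre line; the grasp point (between the pads) lies 19 mm behind it; y points along the fingers, z is the direction in which the jaws open and shut, and the axes are right-handed (so a half turn about y gives the same grasp; the last joint's range is limited). The gripper opens to 85 mm and grips with 20 to 120 N. Pads are 22 mm wide; open, the fingers measure 114 mm over their backs; the gripper's body (76 mm by 85 mm) begins 54 mm behind the grasp point. The pads swing forward as they close: fully open they stand 13 mm farther back than shut.
Start: joints at [0.976, 0.286, 1.577, -0, 1.279, -0.15], TCP at [290.4, 609.322, 200.825] pointing down, gripper open.
Joint ranges: [-2.77, 2.77], [-0.9, 2.22], [0.21, 2.48], [-1.53, 4.67], [0.24, 2.81], [-2.84, 2.84]. Speed limits (rad/s): [2.79, 2.79, 3.14, 3.14, 3.14, 3.14].

INTERFACE

Orientations are given as a unit quaternion [w, x, y, z].
In Python, from rig import ctrl gives the robot as it stands.
- The arm moves only by the tool move_arm, never from a script. Its argument "increments" is a list of rows, each a list of 7 numbers: the shift along the tool's x, y, z in mm, then the turn, a rotation vector about the tool's x, y, z in degrees, then the finger opening in mm, from 0 to 85.4. A call has 1 to 20 rows; each row is the pose to reach, as a shift and turn from the pose commanded when the call began, along the tool's axes at that moment; what a row does not reach only later rows make up. A row lasts 1/12 s, in which the tool goes at most 41.7 mm and 7.16 degrees, less where a joint would pass 70% of its speed; a pose out of reach is approached as far as the arm can. A call with a gripper value outside its range is refused whole. The fingers move at their own pace and stop on an object; the grip force is fixed at half the most. Time passes only in rows, so rows that repeat a pose let the fingers close. It gives the time, the measured TCP pose, the force and the opening at its end, in the units of the state.
- ctrl.sense(): the state, without advancing time (a new reading comes with each control period).
- ctrl.get_image(name): name is "scene" or "top" or "wrist"; returns the picture (480x640x3 uint8, blue, green, red); there is no depth.
- ctrl.calibration(name): a dict with "vfov" (degrees; the focal length in pixels is half the picture's height over the tangent of half this angle, whatever the lens; pixels are square), "cx", "cy" (the principal point, pixels), "cam_to_world" (4x4, takes a point from camera to world coordinates). Camera axes: x right, y down, z forward; pixel columns grow to the right and rows downward; lengths in mm; the calibration is good to about 2 mm. A picture is of the moment at which its call begins: read the wrist's pose just before it. calibration takes no time and is no camera call; for the wrist camera it gives the pose at the moment of the call.
- ctrl.finish_job(): hands the job in, once; it reports no verdict.
The state is a dict: "t": time; "qpos": joint angles; "dq": joint speeds; "joint_torque": joint torques, N m; "tool_pos": TCP position; "tcp_rot": TCP orientation; "force": force on the tool from outside, world axes, zero at the start; "ft_torque": the same for the moment, N m; "gripper_width": opening from 0.0 (shut) to 1.0 (fully open).
Only numpy, scipy, OpenCV 4.12 (cv2) and the standard library are available. Lean on these libraries where they do the work, as an engineer would, in place of code of your own. Each camera call takes 0.05 s, during which the arm holds its last target.

## Working session

There is one attempt and no reset: what is moved stays moved. The work goes in short steps, Python scripts to look and compute and a tool call to move; the robot and the scene stay as the last step left them, time stands still between calls to the robot, and variables do not carry over. Pictures are saved under pics/ and viewed, and the job is handed in when it is done.

Besides the shell and the picture viewer there is one more tool, called after "Request:" in YAML: its name, and indented under it one key for each argument. move_arm: Moves the arm, as the interface text tells. Its arguments: {"type":"object","properties":{"increments":{"type":"array","items":{"type":"array","items":{"type":"number"}}}},"required":["increments"]}

```bash
mkdir -p pics; ls
python3 - <<'E'
from rig import ctrl
import cv2
for n in("scene","top","wrist"):
    c=ctrl.calibration(n);print(n,c["vfov"],c["cx"],c["cy"],c["cam_to_world"], [k for k in c])
    cv2.imwrite(f"pics/{n}0.png",ctrl.get_image(n))
s=ctrl.sense();print(s)
E
```

```text
pics
scene 42.377607234613755 311.13666756494024 234.3097867911292 [[-7.52136641e-01  5.30133278e-01 -3.91470537e-01  1.10275195e+03]
 [ 6.58976672e-01  6.10739097e-01 -4.39030182e-01  5.85710146e+02]
 [ 6.34185324e-03 -5.88180638e-01 -8.08704716e-01  1.13335672e+03]
 [ 0.00000000e+00  0.00000000e+00  0.00000000e+00  1.00000000e+00]] ['vfov', 'cx', 'cy', 'cam_to_world']
top 55.38301529951643 321.1692917324027 240.01140756054548 [[ 2.41923304e-03 -9.87855877e-01  1.55354153e-01  4.60900035e+02]
 [-9.99966525e-01 -1.17546831e-03  8.09736177e-03 -1.76609055e+01]
 [-7.81641253e-03 -1.55368542e-01 -9.87825653e-01  1.03775158e+03]
 [ 0.00000000e+00  0.00000000e+00  0.00000000e+00  1.00000000e+00]] ['vfov', 'cx', 'cy', 'cam_to_world']
wrist 62.91726324636084 322.1880572138937 241.92230070394947 [[ 4.30036444e-01  8.68153980e-01  2.47744475e-01  2.27558495e+02]
 [ 9.02809901e-01 -4.13006183e-01 -1.19833947e-01  6.39485772e+02]
 [-1.71431814e-03  2.75199129e-01 -9.61385719e-01  3.72687535e+02]
 [ 0.00000000e+00  0.00000000e+00  0.00000000e+00  1.00000000e+00]] ['vfov', 'cx', 'cy', 'cam_to_world']
{'t': 0.15, 'qpos': array([ 9.76000260e-01,  2.87042364e-01,  1.57783190e+00,  7.13738136e-06,
        1.27860881e+00, -1.50014614e-01]), 'dq': array([ 0.00167148, -0.00174189, -0.00483951, -0.00038245,  0.00147913,
       -0.0004624 ]), 'joint_torque': array([ 9.84811631e-04, -4.06600463e+01, -2.93139875e+01, -9.15377836e-05,
        3.94051734e-03, -1.07800309e-05]), 'tool_pos': array([290.08553766, 608.86079265, 199.71628758]), 'tcp_rot': array([-0.68907067,  0.69031402, -0.15620704,  0.15571616]), 'force': array([-1.25542576, -0.42441068, -0.2236414 ]), 'ft_torque': array([ 0.06427157, -0.00480847,  0.00985412]), 'gripper_width': 0.9969939903456164}
```

View pics/top0.png

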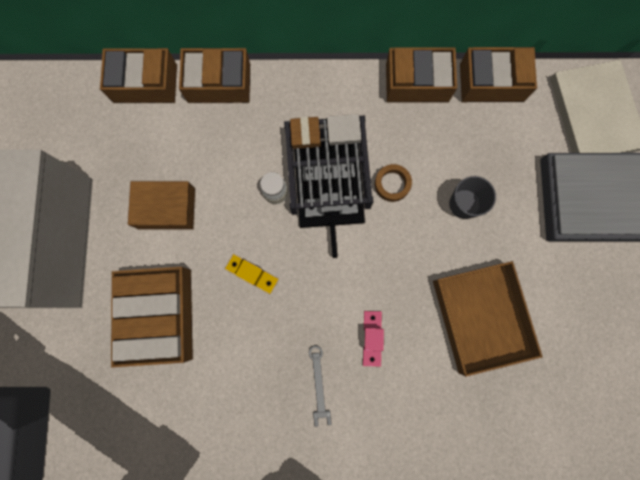

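View pics/scene0.png

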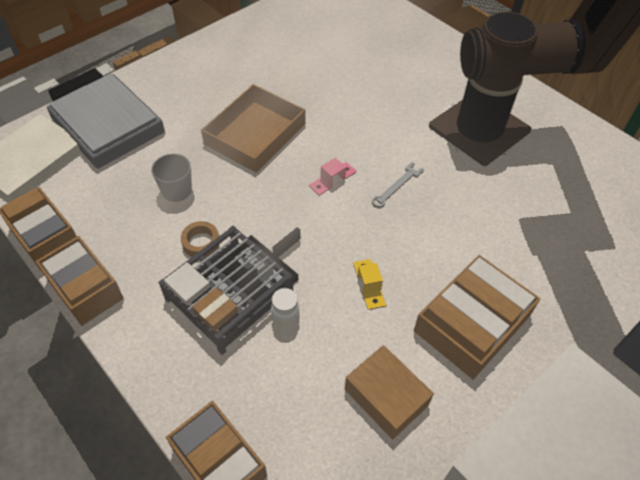

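View pics/wrist0.png

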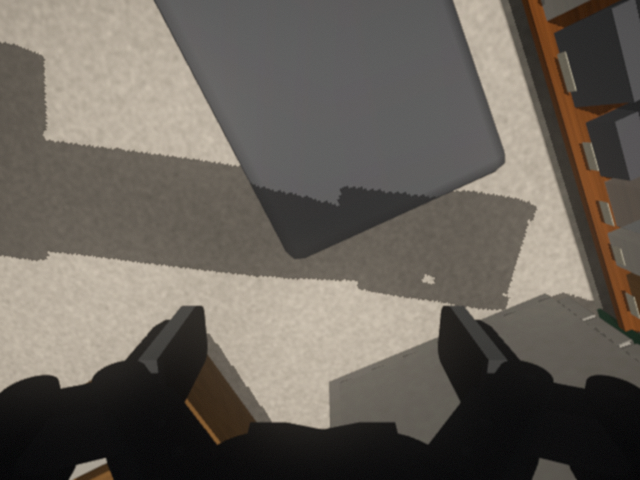

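```bash
cat > h.py <<'E'
import numpy as np, cv2
from rig import ctrl
def ray(n,u,v,z,c=None):
    c=c or ctrl.calibration(n); f=240/np.tan(np.radians(c["vfov"]/2)); T=np.array(c["cam_to_world"])
    u=np.atleast_1d(u).astype(float);v=np.atleast_1d(v).astype(float)
    d=np.stack([(u-c["cx"])/f,(v-c["cy"])/f,np.ones_like(u)],1)@T[:3,:3].T
    o=T[:3,3]; return o+d*((z-o[2])/d[:,2])[:,None]
def proj(n,P,c=None):
    c=c or ctrl.calibration(n); f=240/np.tan(np.radians(c["vfov"]/2)); T=np.array(c["cam_to_world"])
    p=(np.atleast_2d(P)-T[:3,3])@T[:3,:3]; return np.stack([c["cx"]+f*p[:,0]/p[:,2],c["cy"]+f*p[:,1]/p[:,2]],1)
def crop(im,x0,y0,x1,y1,k,name):
    cv2.imwrite(name,cv2.resize(im[y0:y1,x0:x1],None,fx=k,fy=k,interpolation=cv2.INTER_CUBIC))
E
python3 - <<'E'
from h import *
im=cv2.imread("pics/top0.png")
crop(im,260,100,420,270,4,"pics/c1.png")
crop(im,415,245,555,385,4,"pics/c2.png")
E
```

```text
(no output)
```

View pics/c1.png

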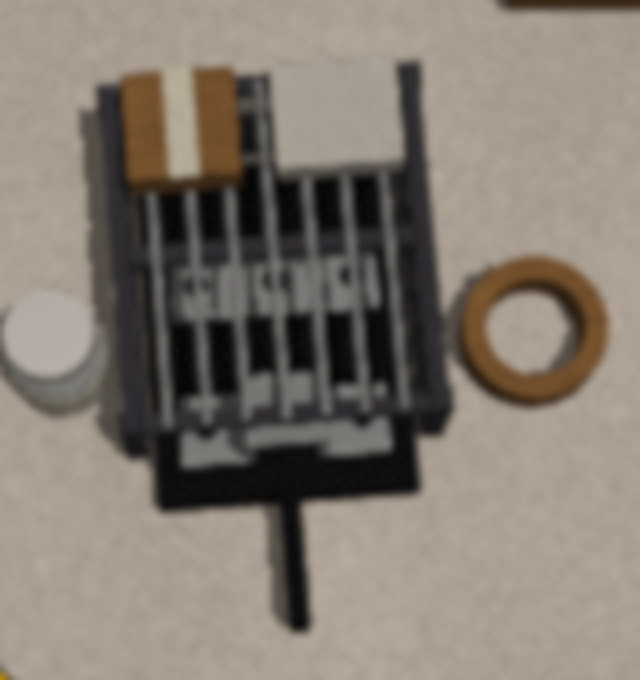

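View pics/c2.png

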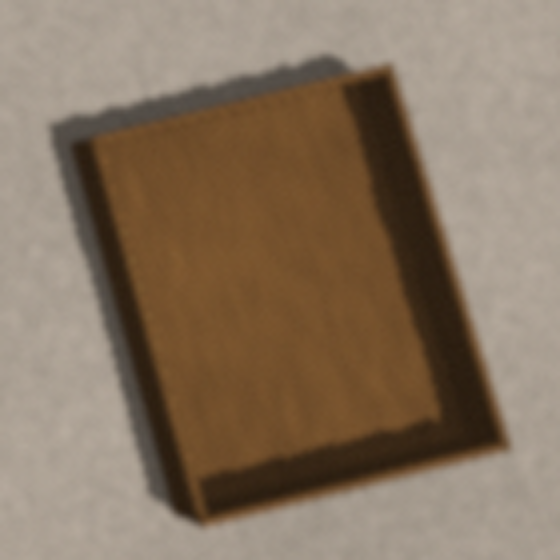

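Run:
```python
from h import *
im=cv2.imread("pics/top0.png")
g=im.max(2)
# tray corners
pts=lambda L:[(260+a/4,100+b/4) for a,b in L]
L=pts([(160,508),(418,490)])
P=ray("top",*zip(*L),20.);print("tray front corners",P.round(1),np.linalg.norm(P[0]-P[1]))
# fin mask
m=(g<40).astype(np.uint8); 
for v in range(226,262,2):
    r=np.where(m[v,318:350])[0]+318
    if len(r): 
        p=ray("top",[r.min()-.5,r.max()+.5],[v,v],42.); print(v,r.min(),r.max(),p[:,:2].round(1).ravel())
# issue box rim corners z=50
q=[(415+a/4,245+b/4) for a,b in [(75,145),(392,67),(508,446),(204,523)]]
B=ray("top",*zip(*q),50.);print(B.round(1),[np.linalg.norm(B[i]-B[i-1]).round(1) for i in range(4)],B.mean(0))
# rack deck front corners z~? and jar, tape
L=pts([(125,455),(450,430)]);print("rack front bottom",ray("top",*zip(*L),0.).round(1))
L=pts([(105,88),(420,62)]);print("rack back top71",ray("top",*zip(*L),71.).round(1))
```

```text
tray front corners [[ 650.7   38.7   20. ]
 [ 661.2 -107.4   20. ]] 146.42534323745508
226 330 333 [648.9 -27.9 648.9 -36.7]
228 331 333 [644.4 -30.1 644.4 -36.7]
230 331 333 [639.9 -30.1 639.9 -36.7]
232 331 334 [635.4 -30.1 635.5 -38.9]
234 331 334 [631.  -30.1 631.  -38.9]
236 331 334 [626.5 -30.1 626.5 -38.9]
238 331 334 [622.  -30.1 622.  -38.9]
240 331 334 [617.6 -30.1 617.6 -38.9]
242 332 334 [613.1 -32.3 613.1 -38.9]
244 332 335 [608.6 -32.3 608.7 -41.1]
246 332 335 [604.2 -32.3 604.2 -41. ]
248 332 335 [599.8 -32.2 599.8 -41. ]
250 332 335 [595.3 -32.2 595.3 -41. ]
252 333 335 [590.9 -34.4 590.9 -41. ]
254 333 335 [586.5 -34.4 586.5 -41. ]
256 333 335 [582.1 -34.4 582.1 -41. ]
[[ 526.7 -252.    50. ]
 [ 569.1 -424.7   50. ]
 [ 369.8 -472.7   50. ]
 [ 330.2 -312.1   50. ]] [np.float64(205.4), np.float64(177.8), np.float64(205.1), np.float64(165.4)] [ 448.964021   -365.39142777   50.        ]
rack front bottom [[ 685.7   60.4    0. ]
 [ 700.6 -128.1    0. ]]
rack back top71 [[ 879.5   68.9   71. ]
 [ 894.6 -107.    71. ]]
```

```bash
cat >> h.py <<'E'
from scipy.spatial.transform import Rotation as Rot
def down(yaw):  # jaw axis z at angle yaw in the xy plane, y down
    z=np.array([np.cos(yaw),np.sin(yaw),0]);y=np.array([0,0,-1.]);x=np.cross(y,z)
    return np.stack([x,y,z],1)
def cur():
    s=ctrl.sense();q=s["tcp_rot"];R=Rot.from_quat([q[1],q[2],q[3],q[0]]).as_matrix();return s,np.array(s["tool_pos"]),R
def go(p,yaw=None):
    s,P,R=cur(); d=R.T@(np.array(p)-P)
    rv=np.zeros(3)
    if yaw is not None:
        rv=min((Rot.from_matrix(R.T@down(yaw+k*np.pi)).as_rotvec(degrees=True) for k in(0,1)),key=np.linalg.norm)
    print("t",s["t"],"shift",d.round(1),"turn",rv.round(2),"jaw yaw now",np.degrees(np.arctan2(R[1,2],R[0,2])).round(2),"P",P.round(1),"q6",s["qpos"][5].round(2))
    return d,rv
E
python3 - <<'E'
from h import *
s,P,R=cur();print(R.round(3))
go([611,-36.5,150],np.pi/2+.075)
E
```

```text
[[ 0.903 -0.001  0.43 ]
 [-0.43  -0.002  0.903]
 [-0.    -1.    -0.002]]
t 0.15 shift [ 567.4   50.4 -444.4] turn [  0.1  -29.78  -0.04] jaw yaw now 64.52 P [290.1 608.9 199.7] q6 -0.15
```

Request:
move_arm:
  increments:
    - [567, 50, -444, 0, -29.8, 0, 60]
    - [567, 50, -444, 0, -29.8, 0, 60]
    - [567, 50, -444, 0, -29.8, 0, 60]
    - [567, 50, -444, 0, -29.8, 0, 60]
    - [567, 50, -444, 0, -29.8, 0, 60]
    - [567, 50, -444, 0, -29.8, 0, 60]
    - [567, 50, -444, 0, -29.8, 0, 60]
    - [567, 50, -444, 0, -29.8, 0, 60]
    - [567, 50, -444, 0, -29.8, 0, 60]
    - [567, 50, -444, 0, -29.8, 0, 60]
    - [567, 50, -444, 0, -29.8, 0, 60]
    - [567, 50, -444, 0, -29.8, 0, 60]
    - [567, 50, -444, 0, -29.8, 0, 60]
    - [567, 50, -444, 0, -29.8, 0, 60]
    - [567, 50, -444, 0, -29.8, 0, 60]
    - [567, 50, -444, 0, -29.8, 0, 60]
    - [567, 50, -444, 0, -29.8, 0, 60]
    - [567, 50, -444, 0, -29.8, 0, 60]
    - [567, 50, -444, 0, -29.8, 0, 60]
    - [567, 50, -444, 0, -29.8, 0, 60]

```text
t: 1.82
tool_pos: [610.8, -35.9, 150.1]
tcp_rot: [0.707, -0.706, -0.025, 0.027]
force: [0.1, 0.2, 0.7]
gripper_width: 0.706
```

Run:
```python
from h import *
go([611,-36.5,14],np.pi/2+.075)
c=ctrl.calibration("wrist");im=ctrl.get_image("wrist");cv2.imwrite("pics/w1.png",im);np.save("c1.npy",c,allow_pickle=True)
print(proj("wrist",[[611,-36.5,42],[611,-36.5,14]]),np.array(c["cam_to_world"])[:3,3])
```

```text
t 1.8167 shift [  0.3 136.1  -0.8] turn [-0.06 -0.09 -0.09] jaw yaw now 94.21 P [610.8 -35.9 150.1] q6 -1.87
[[319.13088769 227.83960038]
 [319.33020738 219.51572863]] [541.80991704 -40.93224696 323.34596163]
```

View pics/w1.png

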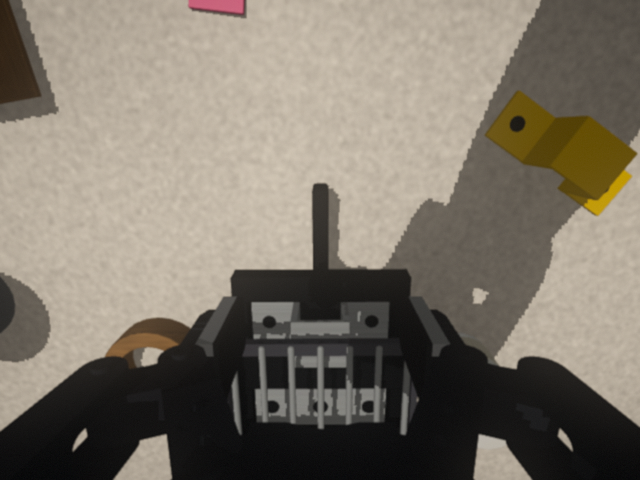

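Run:
```python
from h import *
im=cv2.imread("pics/w1.png");g=im.max(2)
for v in(190,210,230,250,264):
    r=np.where(g[v,300:345]<45)[0]+300;print(v,r.min(),r.max(),ray("wrist",r.mean(),v,42.).round(1))
col=g[175:280,320];print(col[:16]);print(ray("wrist",[321],[184],42.),ray("wrist",[233,409],[270,270],20.))
```

```text
Traceback (most recent call last):
ValueError: zero-size array to reduction operation minimum which has no identity
```

Run:
```python
from h import *
im=cv2.imread("pics/w1.png");g=im.max(2)
for v in(190,210,230,250,264):
    r=np.where(g[v,300:332]<60)[0]+300
    if len(r):print(v,r.min(),r.max(),ray("wrist",r.mean(),v,42.).round(1))
print(ray("wrist",[321],[184],42.),ray("wrist",[233,409],[270,270],20.))
```

```text
190 314 326 [[583.  -37.5  42. ]]
210 314 327 [[597.6 -36.5  42. ]]
230 314 327 [[612.6 -35.4  42. ]]
250 314 327 [[628.  -34.2  42. ]]
264 314 327 [[639.1 -33.4  42. ]]
[[578.66972855 -37.52819622  42.        ]] [[ 657.25983166 -104.14199899   20.        ]
 [ 646.47305305   40.0196045    20.        ]]
```

Request:
move_arm:
  increments:
    - [-1, 40, 0, 0, 0, 0, 60]
    - [-1, 80, 0, 0, 0, 0, 60]
    - [-1, 110, 0, 0, 0, 0, 60]
    - [-1, 125, 0, 0, 0, 0, 60]
    - [-1, 135, 0, 0, 0, 0, 60]
    - [-1, 135, 0, 0, 0, 0, 60]
    - [-1, 135, 0, 0, 0, 0, 0]
    - [-1, 135, 0, 0, 0, 0, 0]
    - [-1, 135, 0, 0, 0, 0, 0]
    - [-1, 135, 0, 0, 0, 0, 0]
    - [-1, 135, 0, 0, 0, 0, 0]
    - [-1, 135, 0, 0, 0, 0, 0]
    - [-1, 135, 0, 0, 0, 0, 0]
    - [-1, 135, 0, 0, 0, 0, 0]

```text
t: 3.03
tool_pos: [610.2, -35.6, 16.0]
tcp_rot: [-0.707, 0.707, 0.027, -0.026]
force: [0.9, 0.6, -0.2]
gripper_width: -0.0
```

Run:
```python
from h import *
im=ctrl.get_image("wrist");cv2.imwrite("pics/w2.png",im);cv2.imwrite("pics/s2.png",ctrl.get_image("scene"));s=ctrl.sense();print(s["gripper_width"],s["force"])
crop(cv2.imread("pics/s2.png"),150,180,350,330,4,"pics/s2c.png")
```

```text
-0.0022313101561599 [0.05720834 1.48344116 0.06457868]
```

View pics/w2.png

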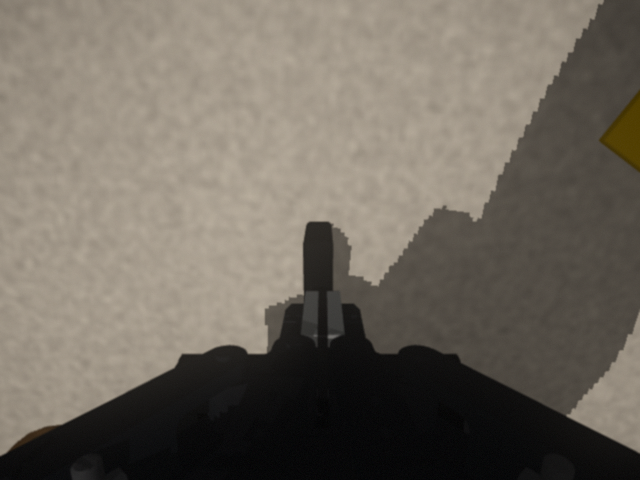

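View pics/s2c.png

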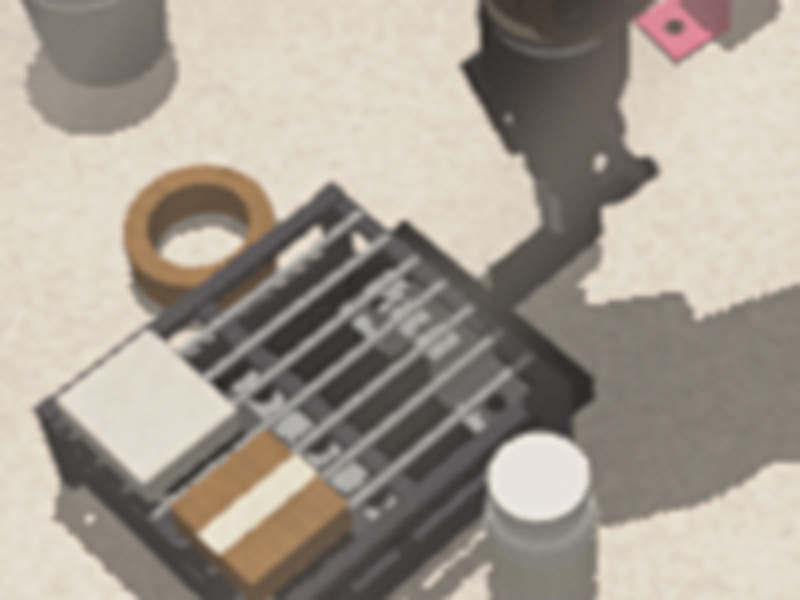

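Run:
```python
from h import *
im=cv2.imread("pics/w2.png");im=cv2.convertScaleAbs(im,alpha=2.2)
crop(im,260,205,380,360,5,"pics/w2c.png")
s,P,R=cur()
for o in ([0,0,0],[0,-19,0],[11,-19,0],[-11,-19,0],[-11,0,0]): print(o,proj("wrist",P+R@np.array(o,float)).round(0), (P+R@np.array(o,float)).round(0))
print(proj("wrist",[[578.7,-37.5,42]]))
```

```text
[0, 0, 0] [[321. 282.]] [610. -36.  16.]
[0, -19, 0] [[321. 299.]] [610. -36.  35.]
[11, -19, 0] [[321. 322.]] [621. -35.  35.]
[-11, -19, 0] [[321. 275.]] [599. -36.  35.]
[-11, 0, 0] [[321. 260.]] [599. -36.  16.]
[[322.5248804  231.57023502]]
```

View pics/w2c.png

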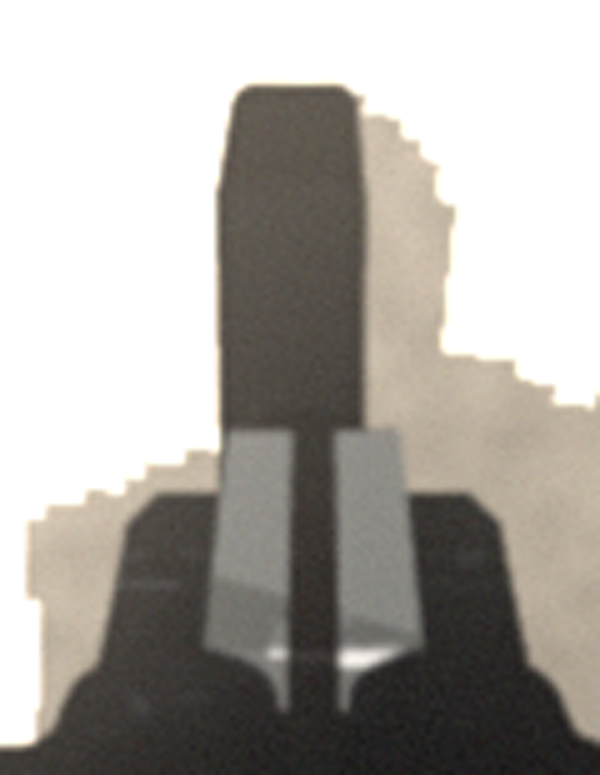

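Run:
```python
from h import *
c=np.load("c1.npy",allow_pickle=True).item()
P=np.array([610.8,-35.9,150.1]);R=down(np.radians(94.21))
for y in(0,-13,-30,-50):
  for x in(-11,11):
    for z in(-30,30): print((x,y,z),proj("wrist",P+R@np.array([x,y,z],float),c).round(0))
im=cv2.convertScaleAbs(cv2.imread("pics/w1.png"),alpha=2)
crop(im,140,260,500,460,2,"pics/w1c.png")
```

```text
(-11, 0, -30) [[257. 260.]]
(-11, 0, 30) [[386. 260.]]
(11, 0, -30) [[259. 303.]]
(11, 0, 30) [[384. 303.]]
(-11, -13, -30) [[252. 270.]]
(-11, -13, 30) [[391. 270.]]
(11, -13, -30) [[255. 316.]]
(11, -13, 30) [[388. 316.]]
(-11, -30, -30) [[245. 284.]]
(-11, -30, 30) [[398. 284.]]
(11, -30, -30) [[248. 335.]]
(11, -30, 30) [[395. 335.]]
(-11, -50, -30) [[234. 307.]]
(-11, -50, 30) [[409. 306.]]
(11, -50, -30) [[238. 363.]]
(11, -50, 30) [[405. 363.]]
```

View pics/w1c.png

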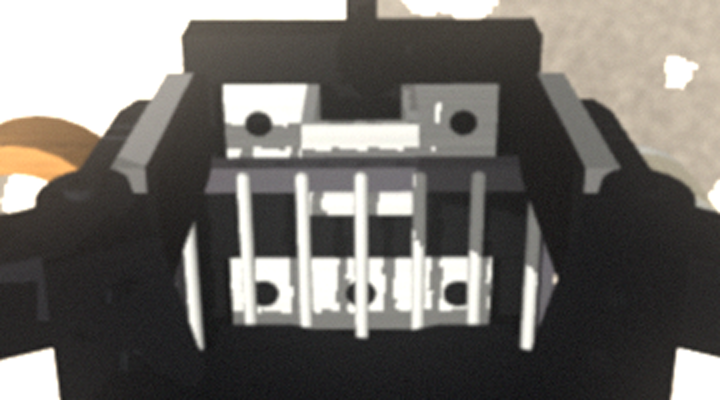

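Run:
```python
from h import *
im=ctrl.get_image("top");crop(cv2.convertScaleAbs(im,alpha=1.8),260,150,420,290,5,"pics/t2.png")
im=cv2.imread("pics/s2.png");crop(cv2.convertScaleAbs(im,alpha=1.5),230,150,350,260,6,"pics/s2d.png")
s,P,R=cur()
for o in(0,-19,-36,-73): print(o,proj("scene",P+R@np.array([0,o,0.])),proj("top",P+R@np.array([0,o,0.])))
```

```text
0 [[290.34898222 241.88515076]] [[332.79882492 245.05478831]]
-19 [[290.16704707 236.86181361]] [[332.94743521 243.81542559]]
-36 [[290.00072689 232.26961542]] [[333.08514481 242.66697107]]
-73 [[289.62667154 221.94172602]] [[333.40151102 240.02857704]]
```

View pics/t2.png

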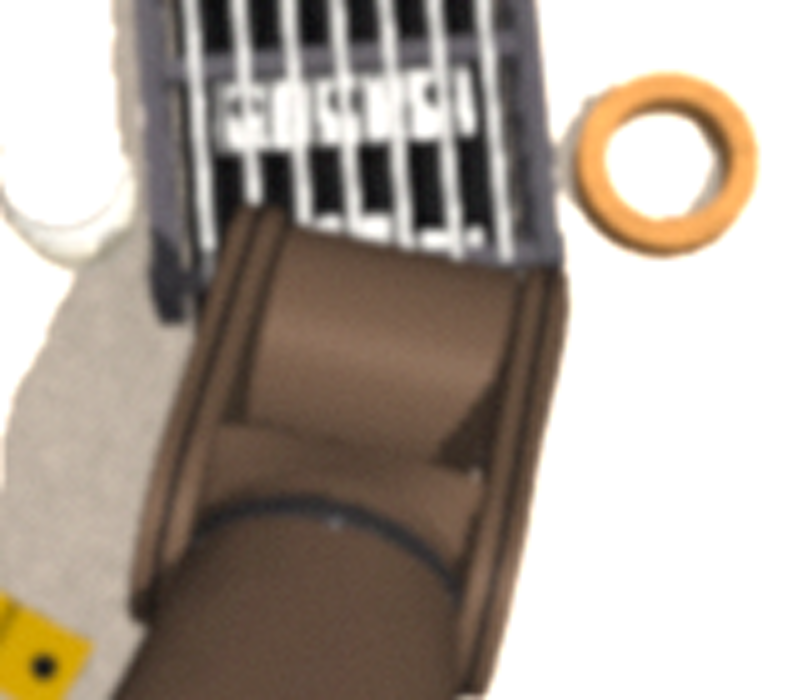

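View pics/s2d.png

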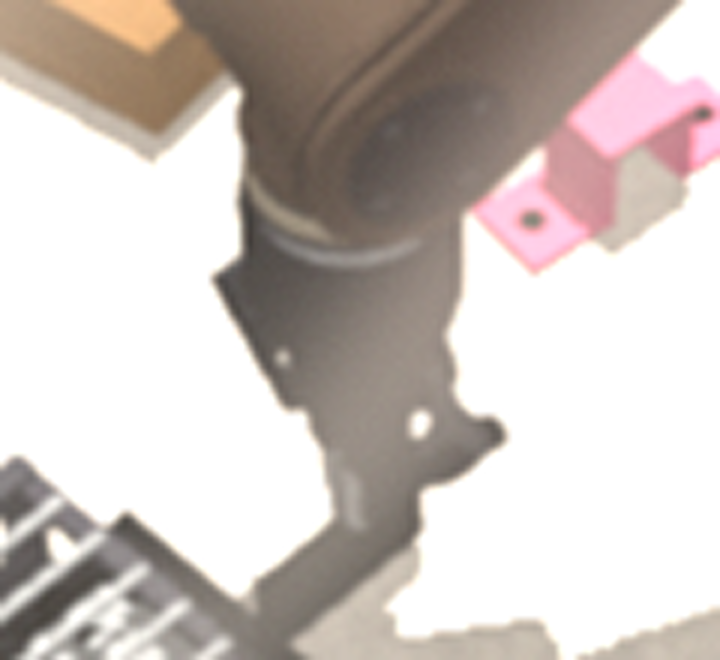

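Run:
```python
from h import *
off=np.array([230,150])
for p in ([579,-37.7,42],[579,-37.7,6],[610,-35.7,42],[610,-35.7,16],[610,-35.7,52],[652,-33,42],[652,-33,20],[601,-29,16],[601,-29,52],[621,-29,16],[621,-29,52]): print(p,((proj("scene",p)-off)*6).round(0))
```

```text
[579, -37.7, 42] [[422. 461.]]
[579, -37.7, 6] [[423. 518.]]
[610, -35.7, 42] [[361. 509.]]
[610, -35.7, 16] [[362. 551.]]
[610, -35.7, 52] [[360. 493.]]
[652, -33, 42] [[276. 576.]]
[652, -33, 20] [[278. 611.]]
[601, -29, 16] [[393. 549.]]
[601, -29, 52] [[391. 491.]]
[621, -29, 16] [[351. 578.]]
[621, -29, 52] [[349. 520.]]
```

Run:
```python
from h import *
c=np.load("c1.npy",allow_pickle=True).item()
P=np.array([610.8,-35.9,150.1]);R=down(np.radians(94.21))
T=np.array(c["cam_to_world"]);f=240/np.tan(np.radians(c["vfov"]/2))
def at(u,v,d):
    return R.T@((T@np.array([(u-c["cx"])/f*d,(v-c["cy"])/f*d,d,1]))[:3]-P)
d=f*60.3/174
print(d,at(236,297,d),at(410,297,d))
# back edges crop (138,190),(592,190)
for (a,b) in((150,190),(585,190)): print(at(140+a/2,260+b/2,d-12))
```

```text
135.94526897545 [-13.51238156 -47.70243    -29.58927283] [-13.5247071  -47.80904333  30.71063166]
[ -0.80180557 -63.80067507 -33.61380384]
[ -0.81585251 -63.92217817  35.10767446]
```

Run:
```python
from h import *
c=ctrl.calibration("wrist");T=np.array(c["cam_to_world"]);f=240/np.tan(np.radians(c["vfov"]/2));s,P,R=cur();print(P)
for u in(318.5,326.5):
  d=np.array([(u-c["cx"])/f,(291-c["cy"])/f,1]);o=R.T@(T[:3,3]-P);d=R.T@T[:3,:3]@d
  for x in(-11,-13.5): print(u,(o+d*(x-o[0])/d[0]).round(1))
```

```text
[610.13138121 -35.57202222  15.75487387]
318.5 [-11.  -36.3  -1.1]
318.5 [-13.5 -42.1  -1. ]
326.5 [-11.  -36.3   1.9]
326.5 [-13.5 -42.1   1.9]
```

Request:
move_arm:
  increments:
    - [0, -3, 0, 0, 0, 0, 60]
    - [0, -3, 0, 0, 0, 0, 60]
    - [0, -3, 0, 0, 0, 0, 60]
    - [0, -3, 0, 0, 0, 0, 60]
    - [0, 5, 0, 0, 0, 0, 60]
    - [0, 15, 0, 0, 0, 0, 60]
    - [0, 25, 0, 0, 0, 0, 60]
    - [0, 33, 0, 0, 0, 0, 60]
    - [0, 33, 0, 0, 0, 0, 60]

```text
t: 3.93
tool_pos: [607.7, -35.0, -20.5]
tcp_rot: [0.707, -0.706, -0.025, 0.029]
force: [-0.2, -0.4, -1.0]
gripper_width: 0.701
```

Request:
move_arm:
  increments:
    - [0, 1, 0, 0, 0, 0, 0]
    - [0, 1, 0, 0, 0, 0, 0]
    - [0, 1, 0, 0, 0, 0, 0]
    - [0, 1, 0, 0, 0, 0, 0]
    - [0, 1, 0, 0, 0, 0, 0]
    - [0, 1, 0, 0, 0, 0, 0]
    - [0, 1, 0, 0, 0, 0, 0]

```text
t: 4.52
tool_pos: [610.8, -35.8, -17.4]
tcp_rot: [-0.706, 0.707, 0.027, -0.026]
force: [-0.1, -1.1, 2.5]
gripper_width: 0.13
```

Run:
```python
from h import *
im=ctrl.get_image("wrist");cv2.imwrite("pics/w3.png",im);s,P,R=cur();print(P,s["gripper_width"],s["force"],s["ft_torque"])
```

```text
[610.80221637 -35.80326087 -17.40715291] 0.13066583864872577 [ 0.5102819  -1.13091488  2.49258905] [-0.15790205  0.03326656 -0.25991865]
```

View pics/w3.png

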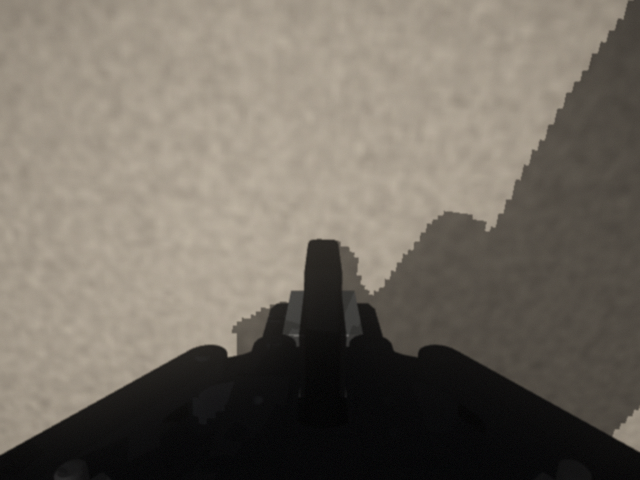

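Request:
move_arm:
  increments:
    - [-4, 0, 0, 0, 0, 0, 0]
    - [-12, 0, 0, 0, 0, 0, 0]
    - [-20, 0, 0, 0, 0, 0, 0]
    - [-28, 0, 0, 0, 0, 0, 0]
    - [-36, 0, 0, 0, 0, 0, 0]
    - [-44, 0, 0, 0, 0, 0, 0]
    - [-52, 0, 0, 0, 0, 0, 0]
    - [-60, 0, 0, 0, 0, 0, 0]
    - [-68, 0, 0, 0, 0, 0, 0]
    - [-76, 0, 0, 0, 0, 0, 0]
    - [-84, 0, 0, 0, 0, 0, 0]
    - [-92, 0, 0, 0, 0, 0, 0]
    - [-100, 0, 0, 0, 0, 0, 0]
    - [-107, 0, 0, 0, 0, 0, 0]
    - [-112, 0, 0, 0, 0, 0, 0]
    - [-114, 0, 0, 0, 0, 0, 0]
    - [-114, 0, 0, 0, 0, 0, 0]

```text
t: 5.98
tool_pos: [496.4, -44.3, -17.5]
tcp_rot: [-0.706, 0.707, 0.027, -0.026]
force: [2.8, -0.3, 5.8]
gripper_width: 0.132
```

Run:
```python
from h import *
im=ctrl.get_image("scene");cv2.imwrite("pics/s4.png",im);s,P,R=cur();print(P,s["gripper_width"],s["force"],s["ft_torque"])
```

```text
[496.35881933 -44.31762157 -17.46525501] 0.13121695032593939 [ 3.31206507 -0.8790506   7.03305524] [ 0.01729669 -0.39454113 -0.0356196 ]
```

View pics/s4.png

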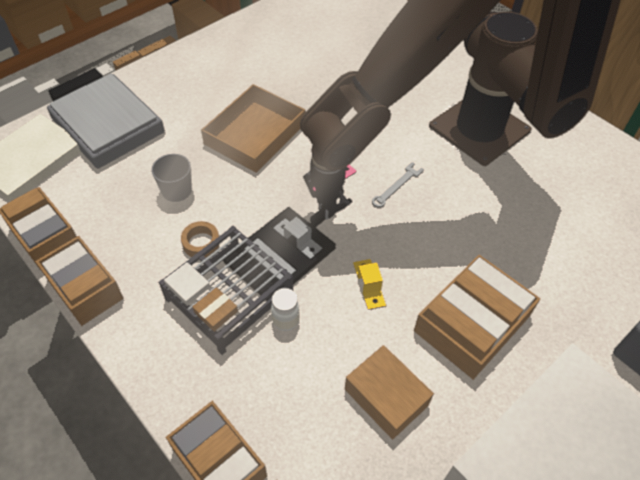

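Request:
move_arm:
  increments:
    - [0, 0, 0, 0, 0, 0, 50]
    - [0, 0, 0, 0, 0, 0, 50]
    - [0, 0, 0, 0, 0, 0, 50]
    - [0, 0, 0, 0, 0, 0, 50]
    - [0, -30, 0, 0, 0, 0, 75]
    - [0, -65, 0, 0, 0, 0, 75]
    - [0, -100, 0, 0, 0, 0, 75]
    - [40, -110, 0, 0, 0, 0, 75]
    - [80, -110, 0, 0, 0, 0, 75]
    - [80, -110, 0, 0, 0, 0, 75]
    - [80, -110, 0, 0, 0, 0, 75]

```text
t: 6.95
tool_pos: [576.6, -37.9, 90.8]
tcp_rot: [0.707, -0.706, -0.026, 0.028]
force: [-0.8, -0.2, -0.1]
gripper_width: 0.88
```

Run:
```python
from h import *
s,P,R=cur();c=ctrl.calibration("wrist");im=ctrl.get_image("wrist");np.save("c5.npy",c,allow_pickle=True);cv2.imwrite("pics/w5.png",im);cv2.imwrite("pics/t5.png",ctrl.get_image("top"));print(P,s["gripper_width"],s["force"])
```

```text
[576.61408902 -37.86883171  90.75257718] 0.880041201218983 [-0.83431154 -0.15692187 -0.06936476]
```

View pics/w5.png

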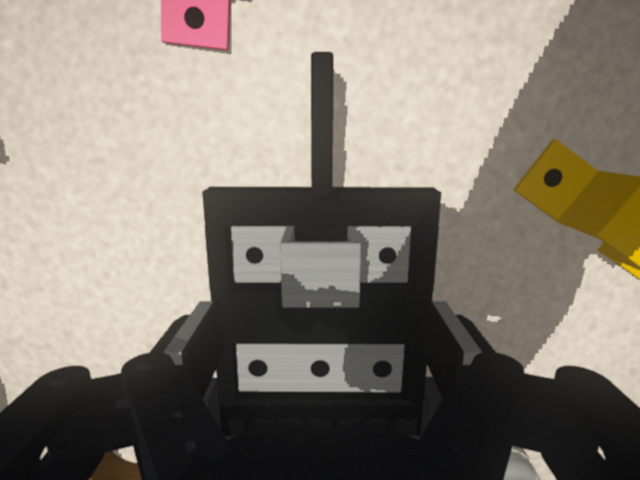

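Run:
```python
from h import *
c=np.load("c5.npy",allow_pickle=True).item()
H=ray("wrist",[281,360,360,281],[242,242,307,307],51.,c);print(H.round(1),H.mean(0))
F=ray("wrist",[233,409,409,233],[225,225,283,283],11.,c);print(F.round(1),F.mean(0))
p=(H.mean(0)*1)[:2]
print(ray("wrist",[322],[52],42.,c), ray("wrist",[206,439],[188,188],20.,c).round(1))
go([p[0],p[1],0],None)
```

```text
[[569.9 -61.3  51. ]
 [566.5 -16.8  51. ]
 [606.4 -12.7  51. ]
 [609.9 -59.4  51. ]] [588.20094699 -37.57105568  51.        ]
[[572.3 -97.   11. ]
 [563.5  19.3  11. ]
 [604.3  24.9  11. ]
 [613.6 -96.4  11. ]] [588.41585384 -37.31508737  11.        ]
[[468.83483342 -45.81970882  42.        ]] [[ 547.6 -112.2   20. ]
 [ 536.6   32.4   20. ]]
t 7.05 shift [13.9 90.2 -1. ] turn [0. 0. 0.] jaw yaw now 94.33 P [574.6 -37.7  90.3] q6 -1.89
```

Request:
move_arm:
  increments:
    - [13, 20, 0, 0, 0, 0, 75]
    - [13, 50, 0, 0, 0, 0, 75]
    - [13, 80, 0, 0, 0, 0, 75]
    - [13, 98, 0, 0, 0, 0, 75]
    - [13, 107, 0, 0, 0, 0, 75]
    - [13, 107, 0, 0, 0, 0, 75]
    - [13, 107, 0, 0, 0, 0, 20]
    - [13, 107, 0, 0, 0, 0, 20]
    - [13, 107, 0, 0, 0, 0, 20]
    - [13, 107, 0, 0, 0, 0, 20]
    - [13, 107, 0, 0, 0, 0, 20]
    - [13, 107, 0, 0, 0, 0, 20]

```text
t: 8.05
tool_pos: [591.0, -37.5, -12.9]
tcp_rot: [-0.706, 0.707, 0.028, -0.025]
force: [-0.2, 0.3, 6.6]
gripper_width: 0.529
```

Run:
```python
from h import *
im=ctrl.get_image("wrist");cv2.imwrite("pics/w6.png",im);s,P,R=cur();print(P,s["gripper_width"],s["force"],s["ft_torque"])
# issue box from the top image
im=cv2.imread("pics/t5.png");cv2.imwrite("pics/t5c.png",cv2.resize(im[240:390,410:560],None,fx=4,fy=4,interpolation=cv2.INTER_CUBIC))
```

```text
[591.0018994  -37.54140975 -12.9146805 ] 0.5312866566147366 [-1.54442568 -0.09770936  5.48040556] [-0.03201492  0.16025265  0.00515997]
```

View pics/w6.png

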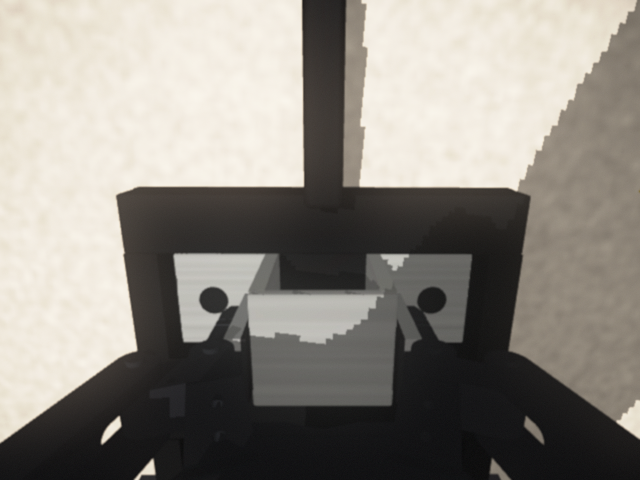

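View pics/t5.png

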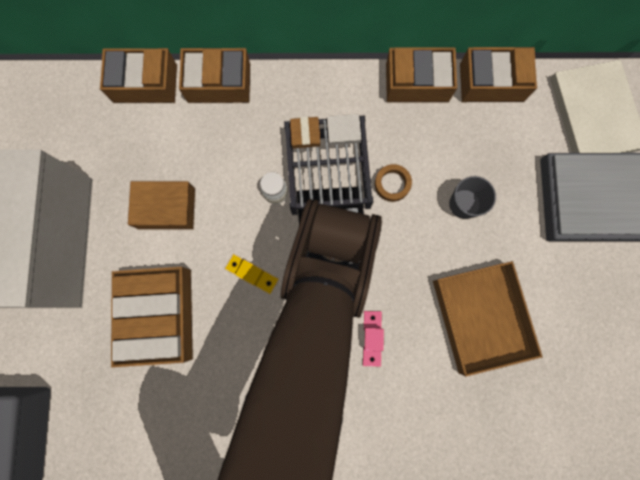

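Run:
```python
from h import *
q=[(415+a/4,245+b/4) for a,b in [(97,140),(392,67),(508,446),(204,523)]]
B=ray("top",*zip(*q),50.);print(B.round(1),[np.linalg.norm(B[i]-B[i-1]).round(1) for i in range(4)],B.mean(0))
print(np.degrees([np.arctan2(*(B[0]-B[3])[[1,0]]),np.arctan2(*(B[1]-B[2])[[1,0]])]))
```

```text
[[ 529.4 -264.    50. ]
 [ 569.1 -424.7   50. ]
 [ 369.8 -472.7   50. ]
 [ 330.2 -312.1   50. ]] [np.float64(204.9), np.float64(165.5), np.float64(205.1), np.float64(165.4)] [ 449.64111867 -368.36966399   50.        ]
[13.58835791 13.55889146]
```

Request:
move_arm:
  increments:
    - [0, -3, 0, 0, 0, 0, 20]
    - [0, -8, 0, 0, 0, 0, 20]
    - [0, -16, 0, 0, 0, 0, 20]
    - [0, -26, 0, 0, 0, 0, 20]
    - [0, -40, 0, 0, 0, 0, 20]
    - [0, -60, 0, 0, 0, 0, 20]
    - [0, -80, 0, 0, 0, 0, 20]
    - [0, -100, 0, 0, 0, 0, 20]
    - [0, -115, 0, 0, 0, 0, 20]
    - [0, -120, 0, 0, 0, 0, 20]
    - [0, -120, 0, 0, 0, 0, 20]
    - [0, -120, 0, 0, 0, 0, 20]

```text
t: 9.1
tool_pos: [589.0, -37.0, 104.9]
tcp_rot: [-0.707, 0.707, 0.027, -0.027]
force: [-0.9, -0.2, -3.2]
gripper_width: 0.53
```

Excellent rectangle: centre (450,−368), yaw 13.6°. The bracket weighs on the wrist and was lifted; check it, then work out the move.

Run:
```python
from h import *
cv2.imwrite("pics/w7.png",ctrl.get_image("wrist"))
s,P,R=cur();print(s["force"],s["gripper_width"]);go([450,-368,P[2]],np.radians(13.6))
```

```text
[ 0.78311739 -1.084999   -2.26564481] 0.5283953609291929
t 9.15 shift [-1.629e+02  1.000e-01 -3.198e+02] turn [ 5.000e-02  8.072e+01 -1.100e-01] jaw yaw now 94.32 P [588.3 -36.9 103.9] q6 -1.88
```

View pics/w7.png

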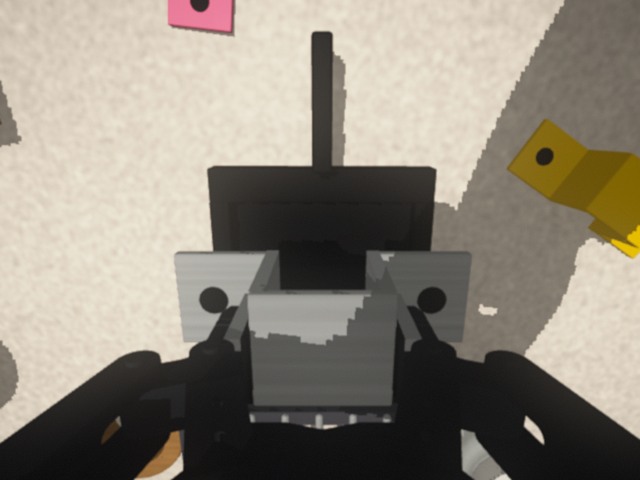

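Request:
move_arm:
  increments:
    - [-6, 0, -12, 0, 3, 0, 20]
    - [-16, 0, -32, 0, 8, 0, 20]
    - [-28, 0, -56, 0, 14, 0, 20]
    - [-42, 0, -82, 0, 20, 0, 20]
    - [-56, 0, -110, 0, 26, 0, 20]
    - [-70, 0, -138, 0, 32, 0, 20]
    - [-84, 0, -166, 0, 38, 0, 20]
    - [-98, 0, -194, 0, 44, 0, 20]
    - [-112, 0, -222, 0, 50, 0, 20]
    - [-126, 0, -250, 0, 56, 0, 20]
    - [-138, 0, -274, 0, 62, 0, 20]
    - [-148, 0, -294, 0, 68, 0, 20]
    - [-157, 0, -310, 0, 74, 0, 20]
    - [-163, 0, -320, 0, 79, 0, 20]
    - [-163, 0, -320, 0, 81, 0, 20]
    - [-163, 0, -320, 0, 81, 0, 20]
    - [-163, 0, -320, 0, 81, 0, 20]
    - [-163, 0, -320, 0, 81, 0, 20]

```text
t: 10.65
tool_pos: [450.5, -367.6, 103.8]
tcp_rot: [0.555, -0.555, 0.439, -0.438]
force: [0.6, 0.0, -2.3]
gripper_width: 0.53
```

Run:
```python
from h import *
c=ctrl.calibration("wrist");np.save("c8.npy",c,allow_pickle=True);cv2.imwrite("pics/w8.png",ctrl.get_image("wrist"));cv2.imwrite("pics/s8.png",ctrl.get_image("scene"))
s,P,R=cur();print(s["force"],s["gripper_width"]);go([450,-368,P[2]],np.radians(13.6))
```

```text
[-0.34936468  0.12535402 -1.8329034 ] 0.5259978192466782
t 10.75 shift [ 0.1  0.  -0.9] turn [ 0.03 -0.21 -0.05] jaw yaw now 13.39 P [ 450.8 -367.7  104.3] q6 -1.09
```

View pics/w8.png

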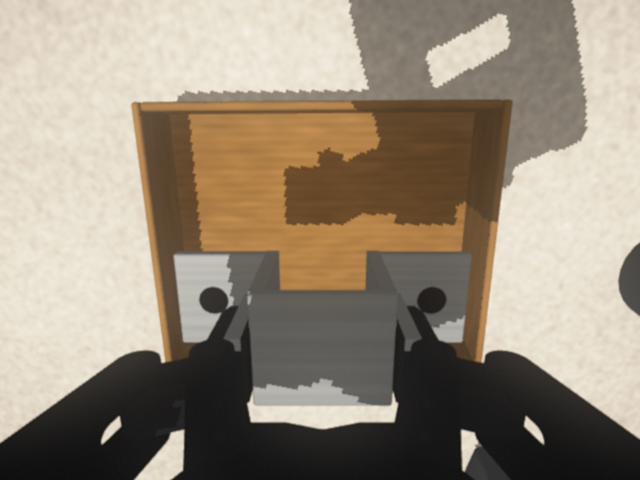

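View pics/s8.png

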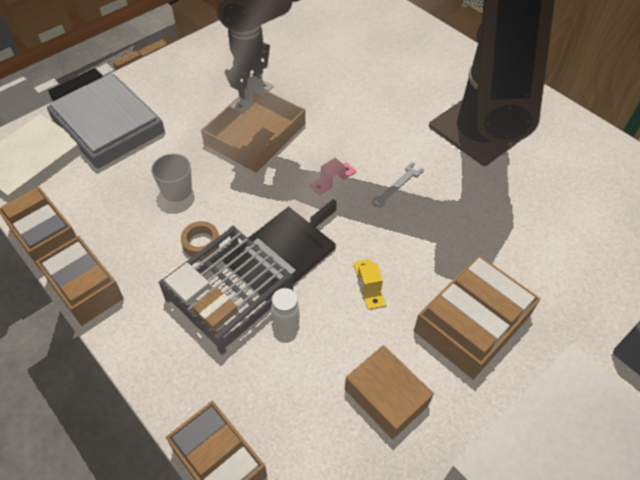

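Run:
```python
from h import *
c=np.load("c8.npy",allow_pickle=True).item()
A=ray("wrist",[134,511],[103,101],50.,c);print(A.round(1),np.linalg.norm(A[0]-A[1]))
# bracket feet corners at underside z~125+5
d=A[0]-A[1]; u=d/np.linalg.norm(d);
if u[0]<0:u=-u
n=np.array([u[1],-u[0],0]);print("yaw",np.degrees(np.arctan2(u[1],u[0])),"centre",A.mean(0)+85*n)
```

```text
[[ 331.4 -309.4   50. ]
 [ 531.4 -260.7   50. ]] 205.91625756535703
yaw 13.687468594798705 centre [ 451.50287382 -367.6320677    50.        ]
```

Request:
move_arm:
  increments:
    - [0, 15, 0, 0, 0, 0, 20]
    - [0, 35, 0, 0, 0, 0, 20]
    - [0, 55, 0, 0, 0, 0, 20]
    - [0, 75, 0, 0, 0, 0, 20]
    - [0, 92, 0, 0, 0, 0, 20]
    - [0, 105, 0, 0, 0, 0, 20]
    - [0, 113, 0, 0, 0, 0, 20]
    - [0, 117, 0, 0, 0, 0, 20]
    - [0, 117, 0, 0, 0, 0, 20]
    - [0, 117, 0, 0, 0, 0, 20]

```text
t: 11.58
tool_pos: [451.3, -368.9, -11.4]
tcp_rot: [-0.555, 0.555, -0.438, 0.439]
force: [0.0, -0.7, -1.5]
gripper_width: 0.53
```

Request:
move_arm:
  increments:
    - [0, 1, 0, 0, 0, 0, 20]
    - [0, 2, 0, 0, 0, 0, 20]
    - [0, 3, 0, 0, 0, 0, 20]
    - [0, 3, 0, 0, 0, 0, 20]

```text
t: 11.92
tool_pos: [451.4, -369.1, -13.9]
tcp_rot: [-0.554, 0.555, -0.438, 0.439]
force: [0.2, 1.0, 3.7]
gripper_width: 0.536
```

Request:
move_arm:
  increments:
    - [0, 0, 0, 0, 0, 0, 60]
    - [0, 0, 0, 0, 0, 0, 70]
    - [0, 0, 0, 0, 0, 0, 70]
    - [0, 0, 0, 0, 0, 0, 70]
    - [0, 0, 0, 0, 0, 0, 70]
    - [0, -5, 0, 0, 0, 0, 70]
    - [0, -15, 0, 0, 0, 0, 70]
    - [0, -35, 0, 0, 0, 0, 70]
    - [0, -70, 0, 0, 0, 0, 70]
    - [0, -105, 0, 0, 0, 0, 70]
    - [0, -125, 0, 0, 0, 0, 70]
    - [0, -125, 0, 0, 0, 0, 70]

```text
t: 12.92
tool_pos: [453.8, -371.8, 117.7]
tcp_rot: [-0.554, 0.555, -0.434, 0.443]
force: [0.6, -0.4, 1.1]
gripper_width: 0.818
```

Run:
```python
from h import *
cv2.imwrite("pics/w9.png",ctrl.get_image("wrist"));cv2.imwrite("pics/t9.png",ctrl.get_image("top"))
s,P,R=cur();print(s["force"],s["gripper_width"]);go([500,-44,P[2]],np.radians(94.3))
```

```text
[ 0.30988298  0.42127547 -1.13157173] 0.821484456260566
t 13.0167 shift [-305.2   -0.7  122.2] turn [ 5.000e-02 -8.098e+01  2.100e-01] jaw yaw now 13.32 P [ 451.4 -369.1  111.7] q6 -1.09
```

View pics/w9.png

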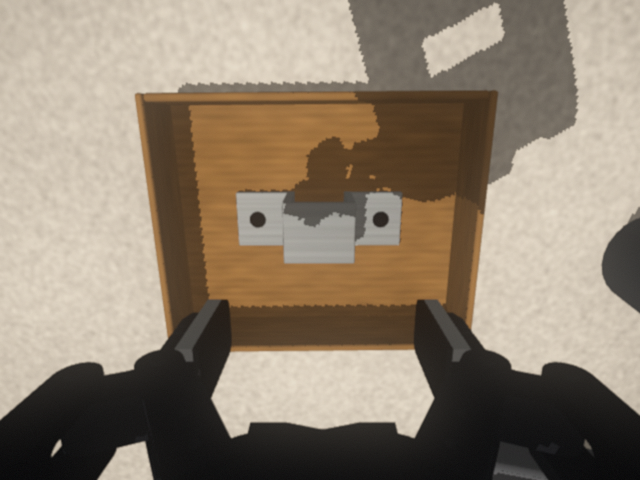

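View pics/t9.png

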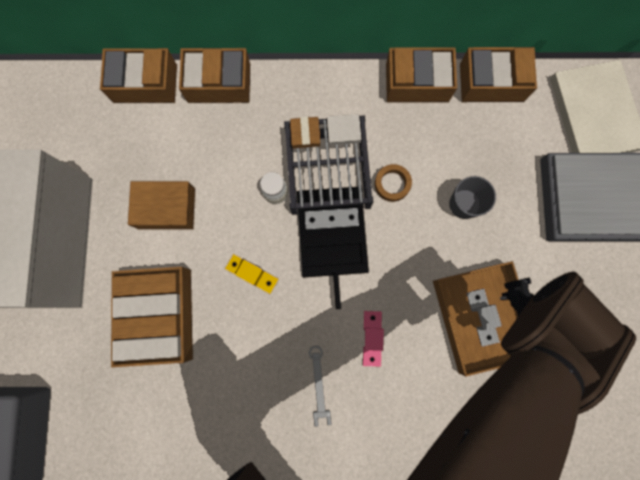

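Request:
move_arm:
  increments:
    - [-20, 0, 8, 0, -6, 0, 60]
    - [-50, 0, 20, 0, -12, 0, 60]
    - [-85, 0, 33, 0, -18, 0, 60]
    - [-120, 0, 47, 0, -25, 0, 60]
    - [-155, 0, 60, 0, -32, 0, 60]
    - [-190, 0, 74, 0, -39, 0, 60]
    - [-225, 0, 87, 0, -46, 0, 60]
    - [-255, 0, 99, 0, -53, 0, 60]
    - [-280, 0, 109, 0, -60, 0, 60]
    - [-298, 0, 116, 0, -67, 0, 60]
    - [-306, 0, 119, 0, -74, 0, 60]
    - [-306, 0, 119, 0, -81, 0, 60]
    - [-306, 0, 119, 0, -81, 0, 60]
    - [-306, 0, 119, 0, -81, 0, 60]
    - [-306, 0, 119, 0, -81, 0, 60]

```text
t: 14.27
tool_pos: [495.4, -43.4, 108.8]
tcp_rot: [0.707, -0.706, -0.025, 0.026]
force: [-0.2, 0.0, -0.7]
gripper_width: 0.702
```

Run:
```python
from h import *
c=ctrl.calibration("wrist");im=ctrl.get_image("wrist");cv2.imwrite("pics/w10.png",im);g=im.max(2)
for v in range(140,280,16):
    r=np.where(g[v,300:332]<60)[0]+300
    if len(r):print(v,r.min(),r.max(),ray("wrist",r.mean(),v,42.,c).round(1))
s,P,R=cur();go([497,-44,-18],np.radians(94.3))
```

```text
220 313 328 [[480.3 -43.5  42. ]]
236 313 328 [[490.7 -44.3  42. ]]
252 313 328 [[501.3 -43.6  42. ]]
268 313 329 [[512.2 -42.5  42. ]]
t 14.3167 shift [  1.6 127.1  -0.7] turn [-0.03 -0.14 -0.08] jaw yaw now 94.16 P [495.6 -43.5 109.1] q6 -1.94
```

View pics/w10.png

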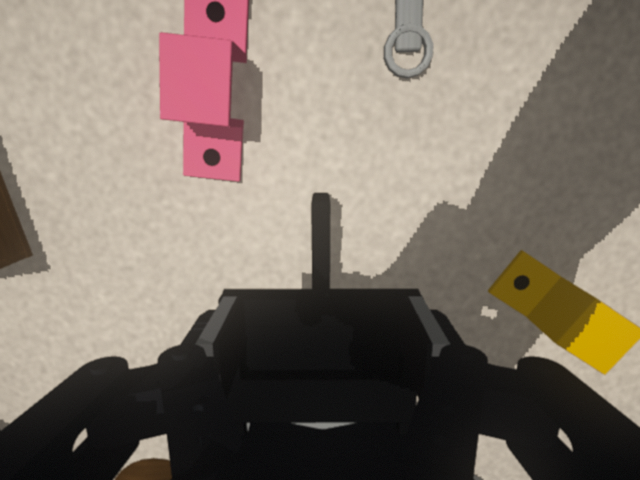

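Fin at columns 313–328 (x≈467–540, y≈−44), exactly where expected. Descend and grip.

Request:
move_arm:
  increments:
    - [1, 35, 0, 0, 0, 0, 60]
    - [1, 70, 0, 0, 0, 0, 60]
    - [1, 100, 0, 0, 0, 0, 60]
    - [1, 117, 0, 0, 0, 0, 60]
    - [1, 127, 0, 0, 0, 0, 60]
    - [1, 127, 0, 0, 0, 0, 60]
    - [1, 127, 0, 0, 0, 0, 0]
    - [1, 127, 0, 0, 0, 0, 0]
    - [1, 127, 0, 0, 0, 0, 0]
    - [1, 127, 0, 0, 0, 0, 0]
    - [1, 127, 0, 0, 0, 0, 0]
    - [1, 127, 0, 0, 0, 0, 0]
    - [1, 127, 0, 0, 0, 0, 0]

```text
t: 15.4
tool_pos: [498.6, -43.7, -15.5]
tcp_rot: [-0.706, 0.707, 0.027, -0.025]
force: [-1.1, 0.7, 6.7]
gripper_width: 0.127
```

Request:
move_arm:
  increments:
    - [4, 0, 0, 0, 0, 0, 0]
    - [12, 0, 0, 0, 0, 0, 0]
    - [20, 0, 0, 0, 0, 0, 0]
    - [28, 0, 0, 0, 0, 0, 0]
    - [36, 0, 0, 0, 0, 0, 0]
    - [44, 0, 0, 0, 0, 0, 0]
    - [52, 0, 0, 0, 0, 0, 0]
    - [60, 0, 0, 0, 0, 0, 0]
    - [68, 0, 0, 0, 0, 0, 0]
    - [76, 0, 0, 0, 0, 0, 0]
    - [84, 0, 0, 0, 0, 0, 0]
    - [92, 0, 0, 0, 0, 0, 0]
    - [99, 0, 0, 0, 0, 0, 0]
    - [104, 0, 0, 0, 0, 0, 0]
    - [107, 0, 0, 0, 0, 0, 0]
    - [109, 0, 0, 0, 0, 0, 0]
    - [109, 0, 0, 0, 0, 0, 0]

```text
t: 16.82
tool_pos: [606.0, -35.2, -15.4]
tcp_rot: [-0.706, 0.707, 0.027, -0.027]
force: [-4.0, -0.4, 8.8]
gripper_width: 0.127
```

Request:
move_arm:
  increments:
    - [2, 0, 0, 0, 0, 0, 0]
    - [4, 0, 0, 0, 0, 0, 0]
    - [6, 0, 0, 0, 0, 0, 0]
    - [6, 0, 0, 0, 0, 0, 0]

```text
t: 17.15
tool_pos: [611.8, -34.8, -15.4]
tcp_rot: [-0.706, 0.707, 0.026, -0.027]
force: [-5.3, -0.3, 8.9]
gripper_width: 0.132
```

Request:
move_arm:
  increments:
    - [1, 0, 0, 0, 0, 0, 0]
    - [2, 0, 0, 0, 0, 0, 0]
    - [3, 0, 0, 0, 0, 0, 0]
    - [4, 0, 0, 0, 0, 0, 0]
    - [4, 0, 0, 0, 0, 0, 0]

```text
t: 17.57
tool_pos: [615.4, -34.5, -15.4]
tcp_rot: [-0.706, 0.707, 0.026, -0.027]
force: [-6.5, 0.3, 9.3]
gripper_width: 0.127
```

Request:
move_arm:
  increments:
    - [1, 0, 0, 0, 0, 0, 0]
    - [2, 0, 0, 0, 0, 0, 0]
    - [3, 0, 0, 0, 0, 0, 0]
    - [4, 0, 0, 0, 0, 0, 0]
    - [4, 0, 0, 0, 0, 0, 0]

```text
t: 17.98
tool_pos: [619.4, -34.2, -15.4]
tcp_rot: [-0.706, 0.707, 0.026, -0.027]
force: [-6.1, -0.3, 9.3]
gripper_width: 0.127
```

Request:
move_arm:
  increments:
    - [1, 0, 0, 0, 0, 0, 0]
    - [2, 0, 0, 0, 0, 0, 0]
    - [3, 0, 0, 0, 0, 0, 0]
    - [4, 0, 0, 0, 0, 0, 0]
    - [4, 0, 0, 0, 0, 0, 0]

```text
t: 18.4
tool_pos: [623.4, -33.9, -15.4]
tcp_rot: [-0.706, 0.707, 0.026, -0.027]
force: [-6.9, -1.1, 9.3]
gripper_width: 0.124
```

Request:
move_arm:
  increments:
    - [1, 0, 0, 0, 0, 0, 0]
    - [2, 0, 0, 0, 0, 0, 0]
    - [3, 0, 0, 0, 0, 0, 0]
    - [3, 0, 0, 0, 0, 0, 0]

```text
t: 18.73
tool_pos: [624.9, -33.7, -15.4]
tcp_rot: [-0.706, 0.707, 0.025, -0.029]
force: [-10.7, -1.0, 12.2]
gripper_width: 0.13
```

Request:
move_arm:
  increments:
    - [1, 0, 0, 0, 0, 0, 0]
    - [2, 0, 0, 0, 0, 0, 0]
    - [3, 0, 0, 0, 0, 0, 0]
    - [3, 0, 0, 0, 0, 0, 0]

```text
t: 19.07
tool_pos: [624.7, -33.7, -15.5]
tcp_rot: [0.707, -0.707, -0.022, 0.032]
force: [-20.2, -2.3, 19.0]
gripper_width: 0.127
```

Request:
move_arm:
  increments:
    - [-4, 0, 0, 0, 0, 0, 0]
    - [-4, 0, 0, 0, 0, 0, 0]
    - [-4, 0, 0, 0, 0, 0, 40]
    - [-4, 0, 0, 0, 0, 0, 60]
    - [-4, 0, 0, 0, 0, 0, 60]
    - [-4, 0, 0, 0, 0, 0, 60]
    - [-4, -10, 0, 0, 0, 0, 60]
    - [-4, -30, 0, 0, 0, 0, 60]
    - [-4, -65, 0, 0, 0, 0, 60]
    - [-4, -105, 0, 0, 0, 0, 60]
    - [-4, -140, 0, 0, 0, 0, 60]
    - [-4, -165, 0, 0, 0, 0, 60]
    - [-4, -165, 0, 0, 0, 0, 60]

```text
t: 20.15
tool_pos: [630.3, -34.3, 156.9]
tcp_rot: [-0.705, 0.708, 0.032, -0.022]
force: [-0.1, 0.2, 1.5]
gripper_width: 0.702
```

Run:
```python
from h import *
s,P,R=cur();print(P,s["force"],s["gripper_width"])
c=ctrl.calibration("wrist");cv2.imwrite("pics/w11.png",ctrl.get_image("wrist"));np.save("c11.npy",c,allow_pickle=True);cv2.imwrite("pics/t11.png",ctrl.get_image("top"));cv2.imwrite("pics/s11.png",ctrl.get_image("scene"))
```

```text
[630.30293033 -34.27343014 156.94471693] [-0.1082938   0.17041265  1.48440544] 0.7015572676669457
```

View pics/w11.png

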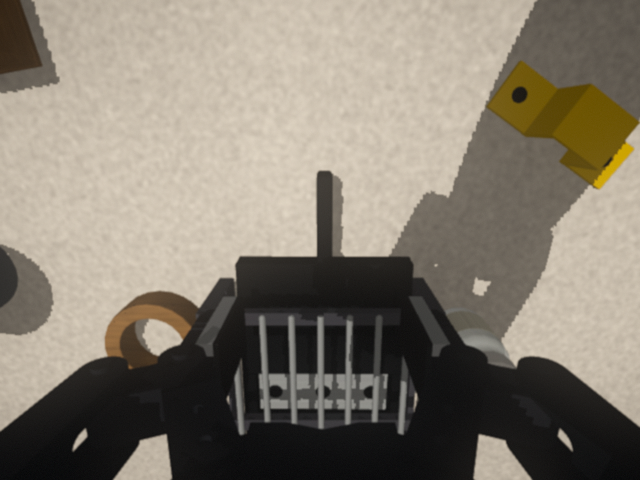

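View pics/s11.png

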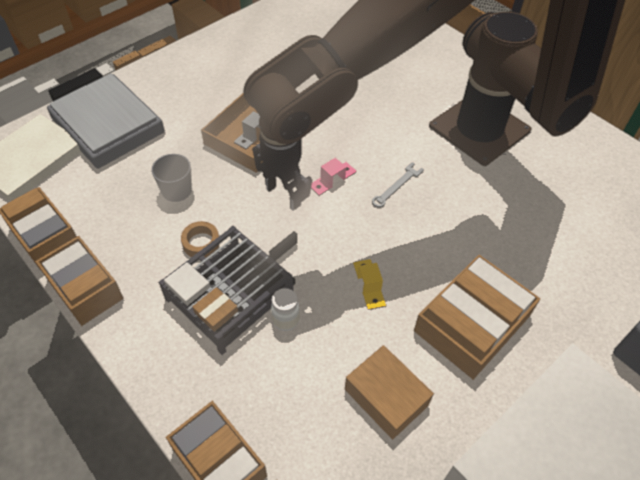

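Run:
```python
from h import *
c=np.load("c11.npy",allow_pickle=True).item()
print("fin tip",ray("wrist",[325],[172],42.,c).round(1),"front",ray("wrist",[237,412],[257,257],20.,c).round(1))
cam=cv2.convertScaleAbs(cv2.imread("pics/w11.png"),alpha=2.2);crop(cam,200,240,450,450,3,"pics/w11c.png")
```

```text
fin tip [[592.1 -35.2  42. ]] front [[ 670.3 -102.6   20. ]
 [ 659.    42.7   20. ]]
```

View pics/w11c.png

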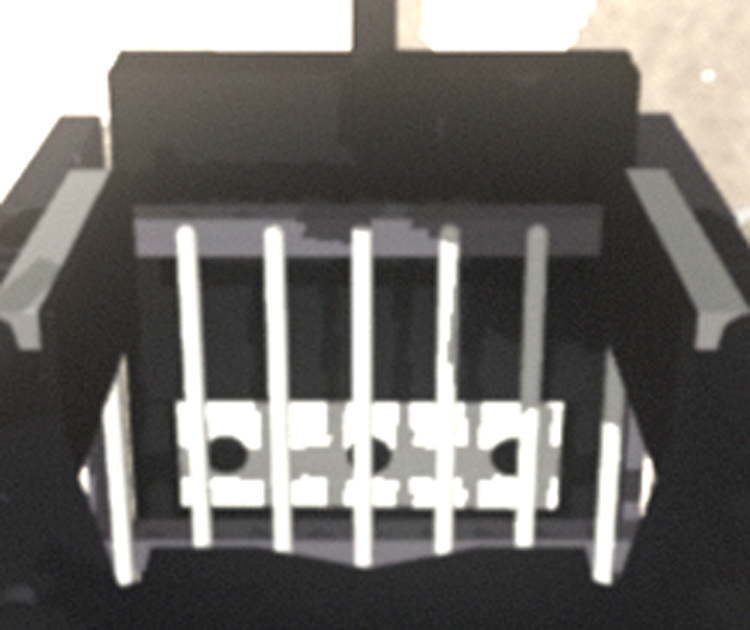

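Run:
```python
from h import *
c=np.load("c11.npy",allow_pickle=True).item()
print("guide fronts z30",ray("wrist",[221.7,423],[279.5,278],30.,c).round(1))
print("deck front z71/66",ray("wrist",[245,400],[313,313],71.,c).round(1),ray("wrist",[245,400],[308.5,308.5],61.,c).round(1))
```

```text
guide fronts z30 [[ 687.2 -112.8   30. ]
 [ 673.1   51.6   30. ]]
deck front z71/66 [[694.5 -85.7  71. ]
 [685.8  26.7  71. ]] [[696.  -87.6  61. ]
 [687.   28.7  61. ]]
```

Run:
```python
from h import *
c=np.load("c11.npy",allow_pickle=True).item()
q=[(200+a/3,240+b/3) for a,b in[(178,402),(562,402),(558,507),(182,507)]]
S=ray("wrist",*zip(*q),16.,c);print(S.round(1),S.mean(0))
crop(cv2.imread("pics/s11.png"),190,80,310,200,5,"pics/s11c.png")
a=cv2.imread("pics/top0.png");b=cv2.imread("pics/t11.png");crop(b,200,60,560,390,2,"pics/t11c.png")
```

```text
[[785.2 -81.2  16. ]
 [775.9  37.2  16. ]
 [814.6  40.8  16. ]
 [824.1 -78.8  16. ]] [799.92940893 -20.48573758  16.        ]
```

View pics/s11c.png

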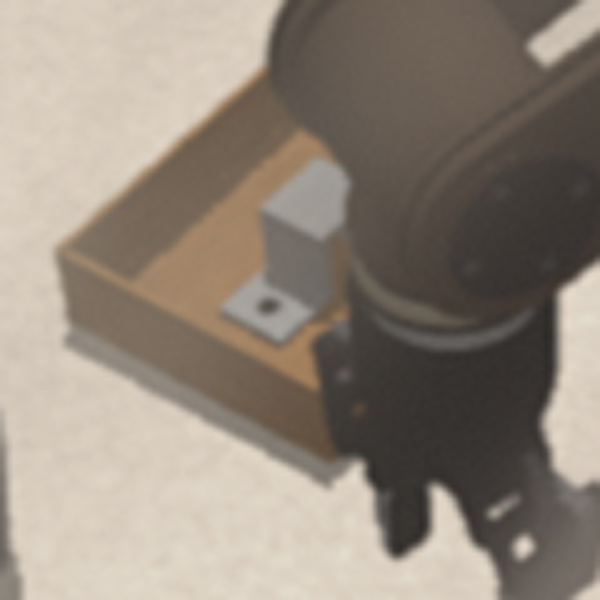

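View pics/t11c.png

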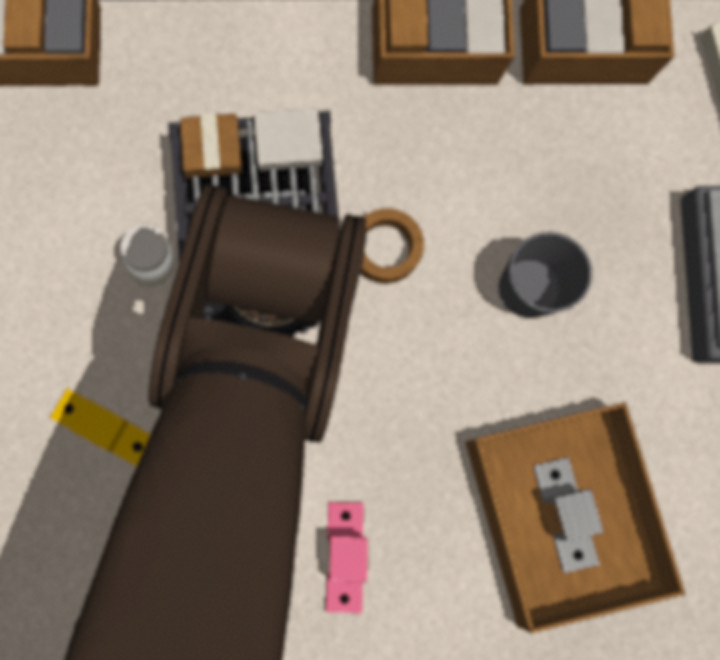

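Run:
```python
from rig import ctrl
print(ctrl.sense()["t"]); print(ctrl.finish_job())
```

```text
20.3
the job is handed in; nothing more can be done
None
```

The job is handed in at t ≈ 20.3 s, and as far as my checks show every step was met. No verdict is reported, so I have only those checks to go on.

**What I did**
- I pulled the tray about 114 mm out by its fin.
- I gripped the steel bracket by its hat (the grip read 45 mm for the 46 mm hat), lifted it, and set it down near the middle of the issue box. The wrist force showed floor contact before I opened the fingers.
- I gripped the fin again and pushed the tray in until it stopped moving, with the push force risen to about 20 N. Then I released it and backed the arm off.

**What the last pictures showed**
- **Bracket:** it stands on both feet near the middle of the issue box, with no finger near it.
- **Other things:** the box, jar, tape roll and pot look to be where they were at the start.
- **Strap:** it lies in its recess, about 30–35 mm behind the tray's centre. The recess is at 30 mm, so this agrees within measuring error.
- **Robot:** it was clear of everything.

**What disagreed**
- **Fingertip position:** the real fingertips sit about 38 mm behind the reported TCP. My first try at the fin therefore closed above it on nothing. I measured the offset in the pictures and corrected for it.
- **Tray start position:** the tray started about 13 mm short of the back stop, so I pushed it in further than I had pulled it out.
- **Home position:** the rack mouth measured between 680 and 690 mm from the robot base, depending on the feature used. That puts the tray roughly 75–87 mm inside the mouth. Either way it is past the 70 mm limit, and the stop contact agrees.

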